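# Free the jammed glass slide and clip it on the lamp stage

### The arm

A 6-joint arm with a two-finger parallel gripper is mounted at the origin on the work surface; the furniture and walls round the work are solid. World frame = base frame: x ahead of the robot, y to its left, z up, the work surface at z = 0. Lengths are in m, angles in degrees, forces in N, time in s.
With the tool pointing down it reaches from about 0.4 to 0.825 m from the base axis. Payload 7 kg.
Tool frame: the origin (TCP) lies between the finger pads; the fingertips stand 8 mm ahead of it and the grasp point (between the pads) lies 11 mm behind it; z points along the fingers, y is the line along which they close (so a half turn about z gives the same grasp; the last joint's range is limited). The gripper opens to 85 mm and grips with 20 to 120 N. Pads are 22 mm wide; open, the fingers measure 114 mm over their backs; the gripper's body (76 mm by 85 mm) begins 54 mm behind the grasp point. The pads swing forward as they close: fully open they stand 13 mm farther back than shut.
Start: joints at [-60.441, 20.546, 0.682, 0, -70.136, -16.507], TCP at [0.152, -0.658, 0.239] pointing down, gripper open.
Joint ranges: [-176.03, 176.03], [-82.01, 121.73], [-58.28, 71.71], [-173.87, 95.51], [-174.79, -0.11], [-173.66, 173.66]. Speed limits (degrees/s): [136.94, 136.94, 172.46, 180, 180, 180].

### API

Orientations are given as a 3x3 rotation matrix whose columns are the frame's x, y, z axes.
In Python, from workcell import monitor, optics, env, nets gives the robot as it stands. The module is installed in compiled form; this text tells all that it offers.
- The arm moves only by the tool carry_out, never from a script. Its argument "plan" is a list that holds one entry, the list of rows, each a list of 6 numbers: the shift along the tool's x, y, z in cm, then the turn, a rotation vector about the tool's x, y, z in degrees. In form: [[[x, y, z, rx, ry, rz], ...]]. A call has 1 to 5 rows; each row is the pose to reach, as a shift and turn from the pose commanded when the call began, along the tool's axes at that moment; what a row does not reach only later rows make up. A row lasts 1/8 s, in which the tool goes at most 62.5 mm and 10.7 degrees, less where a joint would pass 70% of its speed; a pose out of reach is approached as far as the arm can. A call with a gripper value outside its range is refused whole. "grip" is the closure, from 0 (fully open) to 1 (shut), set as the call begins (left out, the last holds). The fingers move at their own pace and stop on an object; the grip force is fixed at half the most. Time passes only in rows, so rows that repeat a pose let the fingers close. It gives the time, the measured TCP pose, the force, the opening and the grip force at its end, in the units of the state.
- monitor.state(): the state, without advancing time (a new reading comes with each control period).
- optics.read_camera(name): name is "scene" or "top" or "wrist"; returns a dict with "image" (420x560x3 uint8, red, green, blue), "K" (3x3 intrinsics, pixels), "camera_from_world" (4x4, takes a point from world to camera coordinates). Camera axes: x right, y down, z forward; pixel columns grow to the right and rows downward; lengths in m; the calibration is good to about 2 mm. A picture is of the moment at which its call begins. There is no depth.
- env.finish_job(): hands the job in; it is judged then, once.
Trained networks look in the newest picture that a camera, given by its name, has taken for a name from the list of things; names that differ only in an ending like _2 or _b are one class to them, and where a whole thing is asked for, a point or a joint stands for the part that bears it (a point fixed in the world has none). Each returns a list of dicts, best first, with "score" (0 to 1); they miss things now and then, are a little off and sometimes report something else, mostly with a low value. They report only what shows in the picture. A call takes as long as a camera call. They do not tell look-alikes from the thing itself.
- nets.recognise(camera, query): "box" ([left, top, right, bottom] in pixels, round what is visible of it).
- nets.trace(camera, query): "mask" (420x560 bool, what is visible of it) and "box" ([left, top, right, bottom] in pixels, round what is visible of it).
- nets.mark_of(camera, query): "position" ([column, row] in pixels: a listed point, or the origin of a listed thing).
The state is a dict: "time": time; "joints": joint angles; "qd": joint speeds; "joint_torque": joint torques, N m; "ee_pos": TCP position; "tcp_rot": TCP orientation; "force": force on the tool from outside, world axes, zero at the start; "wrist_torque": the same for the moment, N m; "finger_gap": opening from 0.0 (shut) to 1.0 (fully open); "grasp_force": force on a finger pad.
Only numpy, scipy, OpenCV 4.12 (cv2) and the standard library are available. Lean on these libraries where they do the work, as an engineer would, in place of code of your own. Each camera call takes 0.05 s, during which the arm holds its last target. There are 200 camera calls.

### The job

The framed glass slide has got askew in the blue tray, with two corners caught under the tray's lips. Turn it square with the tray while it still lies on the tray floor, lift it straight out, lay it flat on the grey stage in front of the two steel spring clips and slide it, orange rim first, under the clips until they ride over the rim, snap down on the glass behind it and the slide stands fully home against the stop. Then swing the red-knobbed lamp lever all the way over toward the clip end, keeping the slide level throughout and the things standing around where they are.

Things in the scene. Friction and masses are not known exactly. Their poses are not given: they have to be found in the camera images.
- slide: Framed glass slide: rigid plate 110 x 60 mm (x by y), 5 mm thick, black frame, 0.12 kg. Origin: centre of its underside; z up, x along its length toward the end with the orange rim. It starts on the tray floor, near the tray's middle, its x axis turned 0.38 to 0.48 rad counter-clockwise (seen from above) from the tray's.
- slide_grip (a point): Centre of the top of the orange grip block that stands on the slide near its rear end: at slide x = -40 mm, y = 0, 45 mm above the underside. The block is 16 mm in slide x, 36 mm in slide y and rises 40 mm from the plate.
- slide_rim (a point): Middle of the leading edge of the slide: slide x = +55 mm, 4.5 mm above the underside. Along this edge runs a round orange rim bar 9 mm in diameter (slide x = 46 to 55 mm, 60 mm long), whose top is 9 mm above the underside, 4 mm above the glass.
- tray: Blue tray, fixed, 144 x 120 mm (x by y), 22 mm high, floor 4 mm thick. Origin: centre of its underside. Inside 136 x 112 mm; end walls 12 mm high. Along both long sides a lip overhangs inward to y = +-40 mm, from 18 to 22 mm above the table: the opening is 80 mm wide. The slide comes out only when nearly square (about 0.15 rad) and central.
- stage: Grey lamp stage, fixed. Origin on the table; x is the way the slide is pushed in. Platform x = -110 to +95 mm, y = -52 to +52 mm, top 16 mm above the table. Two guide rails 7 mm high, 64 mm apart inside from x = -5 to +45 mm, open as a funnel to 86 mm apart at x = -41 mm. A stop bar 7 mm high has its face at x = +45 mm.
- stage_home (a point): Point on the platform where the slide's origin lies when fully home against the stop: stage x = -10 mm, y = 0, 16 mm above the table; axes as the stage's.
- stage_entry (a point): Point on the platform, stage x = -75 mm, y = 0: a slide laid flat with its origin here, its axes along the stage's, is in the funnel's mouth, clear of the clips. From here it is pushed 65 mm along stage +x to be home. This takes about 5 to 12 N (more if the slide is also pressed down), most as the rim lifts the clips.
- clip_heels (a point): Platform point (stage x = +28 mm, y = 0) midway under the heels of two steel spring clips at y = +-18 mm. Each is a 10 mm wide strip hinged at stage x = +80 mm, behind the stop, and reaching toward -x. Its heel waits 2 mm above the bare platform; its upturned nose starts at stage x = +6 mm, 12 mm above it. Clips rise at most 24 mm above the platform.
- clip_left (a joint): Angle of the clip at stage y = +18 mm in rad: 0 down on nothing, about 0.13 at the top of the slide's rim, about 0.06 when snapped down on the glass behind the rim. Sprung down with about 2.3 N at the heel.
- clip_right (a joint): The same for the clip at stage y = -18 mm.
- lamp_lever (a joint): Angle of the lamp lever, rad: 0 leans 0.5 rad from upright toward stage -x (off), 1.0 leans 0.5 rad toward stage +x (on, end of travel). Starts at 0 to 0.2 and stays where it is left (about 1.5 N at the knob). Hinge pin along stage y at stage x = -30, y = +67 mm, 28 mm above the table, between two black cheeks 34 mm high.
- lever_knob (a point): Centre of the lever's red ball knob (20 mm diameter), 50 mm from the hinge pin; 72 mm above the table with the lever off or on, 78 mm half way.
- green_cap_bottle: Bystander: white bottle with a green cap, 43 mm across, 109 mm tall, standing loose. Origin: centre of its underside.
- tape: Bystander: roll of paper tape lying loose, 66 mm across, 19 mm high. Origin: centre of its underside.
- dome: Bystander: grey stick with a domed top, 32 mm across, 58 mm tall, standing loose. Origin: centre of its underside.
- dish: Bystander: petri dish lying loose, 90 mm across, 16 mm high. Origin: centre of its underside.
Things that resemble listed ones, but are neither listed nor needed, are in the scene too. Leave any purple look-alike of the slide alone.

How it is judged (in metres and radians):
On the way, in this order (a step that is already met when the one before it is completed fails the run):
1. the slide is turned square with the tray while it still lies on the tray floor (angle between the x axis of slide and the x axis of tray, either way round below 0.18 rad and z of slide in the frame of tray below 0.012 m and horizontal distance between slide and tray below 0.03 m), for 0.1 s.
2. it is lifted out of the tray (z of slide in the frame of tray above 0.03 m), for 0.1 s.
3. it lies flat on the stage in front of the clips (x of slide in the frame of stage_home between -0.11 and -0.015 m and y of slide in the frame of stage_home between -0.02 and 0.02 m and z of slide in the frame of stage_home below 0.004 m and angle between slide's own z axis and vertical below 0.08 rad), for 0.1 s.
4. both clips ride up over the slide's rim (value of joint each of clip_left, clip_right above 0.09 rad and z of slide in the frame of stage_home below 0.004 m), for 0.02 s.
5. the slide is home against the stop with both clips snapped down behind its rim (x of slide in the frame of stage_home above -0.004 m and value of joint each of clip_left, clip_right below 0.085 rad), for 0.1 s.
6. the lamp lever is swung over (value of joint lamp_lever above 0.85 rad), for 0.1 s.
At the end, for the whole second after the job is handed in: The slide lies flat and at rest on the stage, within 4 mm of fully home against the stop and within 6 mm of the middle, both clips pressing on the glass behind the rim (0.03 to 0.085 rad), and the lamp lever is beyond 0.85 rad (all of step 5 and x of slide in the frame of stage_home below 0.004 m and y of slide in the frame of stage_home between -0.006 and 0.006 m and z of slide in the frame of stage_home below 0.003 m and angle between slide's own z axis and vertical below 0.05 rad and angle between the x axis of slide and the x axis of stage, either way round below 0.1 rad and value of joint each of clip_left, clip_right above 0.03 rad and value of joint lamp_lever above 0.85 rad and linear speed of slide below 0.02 m/s); the robot touches nothing.
It fails at once if the slide is tipped by more than 0.5 rad (about 30 degrees) (angle between slide's own z axis and vertical above 0.5 rad).
It fails at once if a bystander (bottle, tape roll, domed stick or dish) is moved by more than 30 mm (distance of any of green_cap_bottle, tape, dome, dish from where it was at the start of the episode above 0.03 m).
It also fails if it takes over 51 s, if anything falls off the work surface, if the arm or the gripper's body presses on something with over 40 N, if the wrist force passes 120 N, or if a joint passes its speed limit or range.

## Working session

There is one attempt and no reset: what is moved stays moved. The work goes in short steps, Python scripts to look and compute and a tool call to move; the robot and the scene stay as the last step left them, time stands still between calls to the robot, and variables do not carry over. Pictures are saved under pics/ and viewed, at most 10 in all, crops included, and the job is handed in when it is done.

Besides the shell and the picture viewer there is one more tool, called after "Request:" as name([rows], argument=value, ...), one row to a line, values as JSON. carry_out: Moves the arm, as the interface text tells. Its arguments: {"type":"object","properties":{"plan":{"type":"array"},"grip":{"type":"number"}},"required":["plan"]}

```bash
mkdir -p pics; cat > h.py <<'E'
import numpy as np, cv2
from workcell import monitor, optics, env, nets
def cam(n):
    return optics.read_camera(n)
def ray(c,px,z):
    K=c["K"];T=np.array(c["camera_from_world"]);R=T[:3,:3];t=T[:3,3]
    o=-R.T@t;d=R.T@np.linalg.inv(K)@np.array([px[0],px[1],1.])
    return o+d*(z-o[2])/d[2]
def proj(c,p):
    T=np.array(c["camera_from_world"]);q=c["K"]@(T[:3,:3]@np.array(p)+T[:3,3]);return q[:2]/q[2]
def save(c,n): cv2.imwrite("pics/"+n,c["image"][:,:,::-1])
np.set_printoptions(precision=4,suppress=True)
E
python3 - <<'E'
from h import *
s=monitor.state();print(s["time"],s["ee_pos"],s["tcp_rot"],s["force"],s["finger_gap"])
Z=dict(slide_grip=.049,slide=.004,slide_rim=.0085,tray=0,stage=0,stage_home=.016,stage_entry=.016,clip_heels=.016,lever_knob=.073,green_cap_bottle=0,tape=0,dome=0,dish=0)
for n in ("top","scene"):
    c=cam(n);save(c,n+"0.png")
    print(n)
    for q,z in Z.items():
        for r in nets.mark_of(n,q)[:3]: print(q,round(r["score"],2),np.round(r["position"],0),ray(c,r["position"],z))
cv2.imwrite("pics/both.png",np.hstack([cv2.imread("pics/top0.png"),cv2.imread("pics/scene0.png")])[:, :])
print(monitor.state()["time"])
E
```

```text
0.0 [ 0.1523 -0.6571  0.2384] [[-0.9742 -0.2257 -0.0005]
 [-0.2257  0.9742  0.0016]
 [ 0.0002  0.0016 -1.    ]] [-0.6325 -0.409   0.3298] 1.0015440814433052
top
slide_grip 0.75 [186. 306.] [0.2689 0.483  0.049 ]
slide_grip 0.73 [356. 206.] [0.5221 0.1283 0.049 ]
slide_grip 0.48 [341. 199.] [0.5367 0.1652 0.049 ]
slide 0.58 [343. 195.] [0.5576 0.1538 0.004 ]
slide_rim 0.8 [219. 335.] [0.2101 0.4085 0.0085]
slide_rim 0.56 [333. 174.] [0.6049 0.1819 0.0085]
tray 0.57 [345. 193.] [0.5627 0.1497 0.    ]
tray 0.52 [356. 205.] [0.5376 0.121  0.    ]
tray 0.31 [328. 121.] [0.7441 0.2026 0.    ]
stage 0.96 [258. 199.] [0.5301 0.3549 0.    ]
stage_home 0.96 [248. 200.] [0.5212 0.3781 0.016 ]
clip_heels 0.82 [254. 186.] [0.5561 0.3681 0.016 ]
lever_knob 0.4 [220. 211.] [0.477  0.4301 0.073 ]
green_cap_bottle 0.92 [330. 118.] [0.7531 0.1982 0.    ]
tape 0.64 [377. 130.] [0.7327 0.0804 0.    ]
tape 0.41 [196. 269.] [0.3513 0.4808 0.    ]
dome 0.72 [199. 267.] [0.3554 0.4743 0.    ]
dish 0.84 [287. 274.] [0.3575 0.2709 0.    ]
scene
slide_grip 0.94 [244. 176.] [0.5234 0.1297 0.049 ]
slide_grip 0.7
[... 280 characters left out ...]
tray 0.91 [235. 200.] [0.5641 0.1522 0.    ]
tray 0.17 [174. 232.] [0.7434 0.188  0.    ]
stage_home 0.78 [286. 246.] [0.5203 0.3681 0.016 ]
stage_entry 0.61 [282. 250.] [0.5343 0.3734 0.016 ]
stage_entry 0.6 [314. 239.] [0.4503 0.3787 0.016 ]
stage_entry 0.56 [158. 204.] [0.7527 0.0924 0.016 ]
clip_heels 0.65 [283. 246.] [0.526  0.3656 0.016 ]
clip_heels 0.59 [270. 250.] [0.5594 0.3605 0.016 ]
lever_knob 0.46 [316. 244.] [0.4782 0.4348 0.073 ]
green_cap_bottle 0.69 [314. 238.] [0.4417 0.3644 0.    ]
green_cap_bottle 0.65 [173. 234.] [0.7479 0.1935 0.    ]
tape 0.83 [158. 205.] [0.7526 0.0792 0.    ]
dome 0.68 [367. 261.] [0.3631 0.482  0.    ]
dish 0.8 [325. 202.] [0.3545 0.2672 0.    ]
1.4
```

View pics/top0.png

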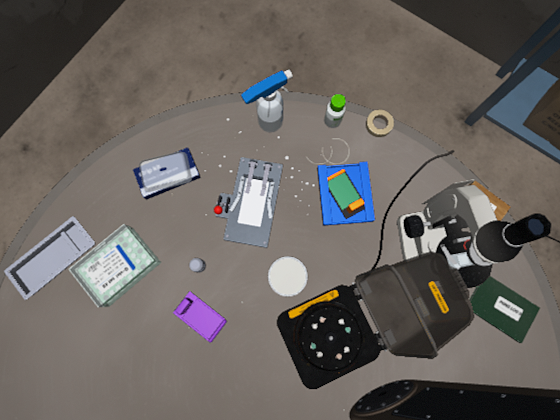

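View pics/scene0.png

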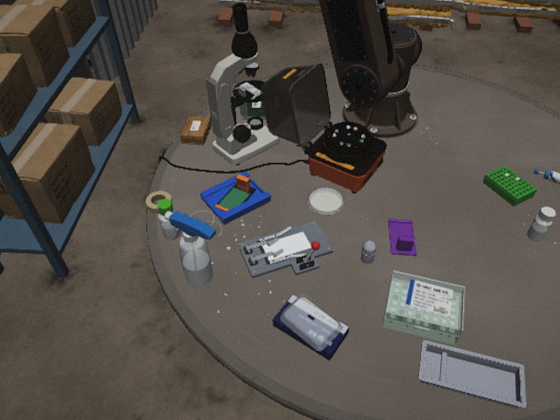

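The top image shows the black-framed slide in the blue tray at about (345,192), with its orange grip at (357,207) and rim at (333,174). The clips are at the far end of the stage, around (260,165), and the red knob is at (218,210). These could be mistaken for the slide: the purple look-alike at (200,316), the white/blue case at (167,172) and the grey tray at (50,258). I choose the one in the blue tray.

```bash
python3 - <<'E'
from h import *
c=cam("top");im=c["image"]
cv2.imwrite("pics/crop1.png",cv2.resize(im[145:255,205:385,::-1],None,fx=4.4,fy=4.4,interpolation=cv2.INTER_CUBIC))
for q,z in (("tray",.02),("stage",.016),("slide",.009)):
    for r in nets.trace("top",q)[:2]:
        m=r["mask"].astype(np.uint8);cn=max(cv2.findContours(m,0,2)[0],key=cv2.contourArea)
        b=cv2.boxPoints(cv2.minAreaRect(cn));w=np.array([ray(c,p,z)[:2] for p in b])
        e=w[1]-w[0];f=w[2]-w[1]
        print(q,round(r["score"],2),np.round(b).tolist(),w.mean(0),np.linalg.norm(e),np.degrees(np.arctan2(e[1],e[0])),np.linalg.norm(f),np.degrees(np.arctan2(f[1],f[0])))
h=cv2.cvtColor(im,cv2.COLOR_RGB2HSV)
m=cv2.inRange(h,(105,120,60),(125,255,255));m[:,:310]=0;m[:155]=0;m[:,385:]=0;m[235:]=0
cn=np.vstack(cv2.findContours(m,0,2)[0]);b=cv2.boxPoints(cv2.minAreaRect(cn));w=np.array([ray(c,p,.02)[:2] for p in b]);print(b,w.mean(0),w)
m=cv2.inRange(h,(5,140,120),(22,255,255))[155:235,310:385]
n,l,s,ce=cv2.connectedComponentsWithStats(m)
for i in range(1,n):
    if s[i,4]>8:print(s[i],ce[i]+[310,155],ray(c,ce[i]+[310,155],.045),ray(c,ce[i]+[310,155],.011))
o=ray(c,[280,210],0);T=c["camera_from_world"];print("cam",-np.array(T)[:3,:3].T@np.array(T)[:3,3])
E
```

```text
tray 0.73 [[316.0, 165.0], [369.0, 160.0], [375.0, 221.0], [322.0, 226.0]] [0.559  0.1503] 0.12769103120800843 -79.14820099920016 0.14865500145732852 -172.25903176210994
tray 0.38 [[209.0, 237.0], [224.0, 153.0], [283.0, 163.0], [268.0, 248.0]] [0.5217 0.3824] 0.2068323566857412 -2.8375955312489856 0.14390916598703943 -95.34311351366973
stage 0.86 [[208.0, 237.0], [224.0, 153.0], [284.0, 164.0], [268.0, 248.0]] [0.5215 0.3825] 0.20856369669705002 -2.9288782659867385 0.1470028209866487 -95.44914956215688
slide 0.88 [[323.0, 180.0], [344.0, 168.0], [367.0, 206.0], [346.0, 218.0]] [0.5623 0.1503] 0.05927895740870607 -53.054431187995306 0.1072428947534406 -146.13327741680442
slide 0.57 [[172.0, 313.0], [189.0, 291.0], [228.0, 319.0], [211.0, 342.0]] [0.2469 0.4564] 0.06184338489963947 -30.32553270701014 0.1092725190587878 -120.09189335650309
[[316.9109 165.1089]
 [368.3961 159.9604]
 [374.4753 220.7525]
 [322.9901 225.901 ]] [0.5599 0.1503] [[0.6208 0.223 ]
 [0.6454 0.1009]
 [0.4985 0.0795]
 [0.4751 0.1979]]
[18 14 17 12 57] [335.9474 174.3158] [0.5944 0.179  0.045 ] [0.605  0.1751 0.011 ]
[ 39  43  15  13 110] [355.9909 204.1727] [0.5279 0.1288 0.045 ] [0.5361 0.123  0.011 ]
cam [0.3099 0.2849 0.9562]
```

View pics/crop1.png

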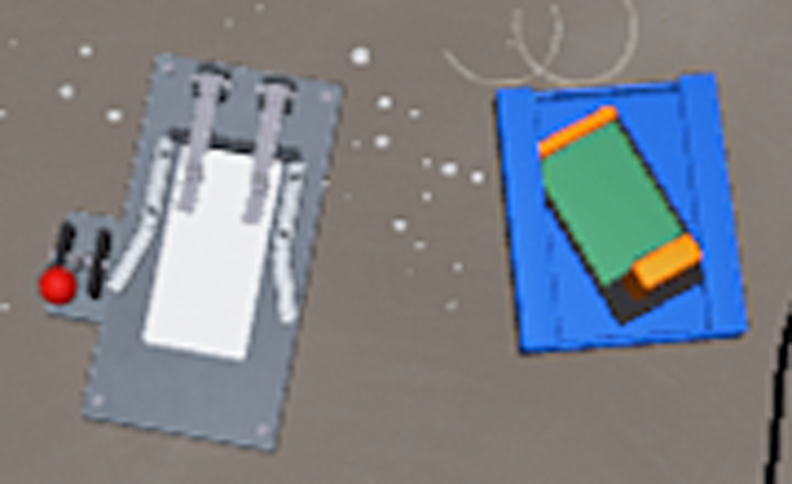

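The crop confirms it: green glass in a black frame, with the orange rim at the upper left (near (335,173) in the full image) and the orange block at the lower right (near (356,205)). Before sweeping the arm across, I'll check how tall the microscope and lid are and refine the stage and tray poses.

```bash
cat >> h.py <<'E'
def tri(pairs):
    A=[]
    for c,p in pairs:
        P=c["K"]@np.array(c["camera_from_world"])[:3]
        A+= [p[0]*P[2]-P[0],p[1]*P[2]-P[1]]
    v=np.linalg.svd(np.array(A))[2][-1];return v[:3]/v[3]
E
python3 - <<'E'
from h import *
t=cam("top");s=cam("scene")
print("scope top",tri([(t,(541,226)),(s,(244,8))]),"eyepiece",tri([(t,(478,243)),(s,(243,45))]))
for p in [(432,262),(470,313),(412,355)]: print("lid ray",[ray(t,p,z)[:2] for z in (.1,.2,.3)])
for p in [(325,67),(330,128),(270,85)]: print("lid scene",[ray(s,p,z)[:2] for z in (.1,.2,.3)])
for q in [[(160,55),(343,85),(275,450),(83,415)]]:
    w=np.array([ray(t,np.array(p)/4.4+[205,145],.016)[:2] for p in q]);print(w)
    for a,b in ((3,0),(2,1),(1,0),(2,3)):
        d=w[b]-w[a];print(np.linalg.norm(d),np.degrees(np.arctan2(d[1],d[0])))
    x=(w[0]+w[1]-w[2]-w[3]);x/=np.linalg.norm(x);print("stage o",w.mean(0)+.0075*x)
print("knob",tri([(t,(218,210)),(s,(316,245))]))
E
```

```text
scope top [ 0.4268 -0.0552  0.4099] eyepiece [ 0.4309 -0.0254  0.3227]
lid ray [array([ 0.4063, -0.0264]), array([0.3951, 0.01  ]), array([0.3838, 0.0463])]
lid ray [array([ 0.3102, -0.1051]), array([ 0.3102, -0.0596]), array([ 0.3101, -0.014 ])]
lid ray [array([0.2181, 0.0102]), array([0.2288, 0.0423]), array([0.2395, 0.0744])]
lid scene [array([ 0.099 , -0.1891]), array([ 0.1927, -0.037 ]), array([0.2864, 0.1151])]
lid scene [array([0.2519, 0.1053]), array([0.3264, 0.2205]), array([0.4009, 0.3357])]
lid scene [array([ 0.3056, -0.1711]), array([ 0.3734, -0.0212]), array([0.4412, 0.1286])]
[[0.624  0.4055]
 [0.6163 0.3042]
 [0.4141 0.3212]
 [0.423  0.4233]]
0.2017152584220281 -5.052127638106304
0.2028977459655228 -4.8088328739346915
0.10167370244732407 85.70121413054832
0.10252659394360691 85.03512879229193
stage o [0.5268 0.3629]
knob [0.4793 0.4362 0.0714]
```

Request:
carry_out([
  [[-4.7, 1.8, -4.2, 0, 0, -5], [-9.4, 3.6, -8.4, 0, 0, -10], [-14.1, 5.4, -12.6, 0, 0, -15], [-18.8, 7.2, -16.8, 0, 0, -20], [-23.5, 9, -21, 0, 0, -25]],
], grip=0)

```text
time: 2.33
ee_pos: [0.3523, -0.5222, 0.4412]
tcp_rot: [[-0.786, -0.619, 0.0], [-0.619, 0.786, -0.0], [-0.0, -0.001, -1.0]]
force: [1.2, -1.3, -0.2]
finger_gap: 1.003
grasp_force: 0.0
```

```bash
cat >> h.py <<'E'
def go(x,y,z,yaw):
    """world TCP target, yaw (deg) of tool y, tool down -> row"""
    s=monitor.state();R=np.array(s["tcp_rot"]);p=np.array(s["ee_pos"]);a=np.radians(yaw)
    ty=np.array([np.cos(a),np.sin(a),0]);tz=np.array([0,0,-1.]);Rt=np.c_[np.cross(ty,tz),ty,tz]
    print("row",np.round(R.T@(np.array([x,y,z])-p)*100,2),np.round(np.degrees(cv2.Rodrigues(R.T@Rt)[0].ravel()),2),"at",p,"yaw",np.degrees(np.arctan2(R[1,1],R[0,1])),"t",s["time"],"q",np.round(s["joints"],1),"F",s["force"],"gap",s["finger_gap"],s["grasp_force"])
E
python3 -c "
from h import *
go(.60,-.25,.5,150)"
```

```text
row [-36.3    6.06  -5.88] [ -0.04  -0.   -21.78] at [ 0.3523 -0.5222  0.4412] yaw 128.216211597789 t 2.325 q [-38.3  13.1  15.8   0.  -92.7 -13.5] F [ 1.2149 -1.2633 -0.1703] gap 1.0030713897784131 0.0
```

Request:
carry_out([
  [[-6, 1, -1.2, 0, 0, -5], [-12, 2, -2.4, 0, 0, -10], [-18, 3, -3.6, 0, 0, -15], [-24, 4, -4.8, 0, 0, -20], [-30, 5, -6, 0, 0, -25]],
])

```text
time: 2.95
ee_pos: [0.5577, -0.2974, 0.5003]
tcp_rot: [[-0.451, -0.893, 0.001], [-0.893, 0.451, -0.0], [-0.0, -0.001, -1.0]]
force: [1.0, -0.6, 0.6]
finger_gap: 0.998
grasp_force: 0.0
```

```bash
python3 -c "
from h import *
go(.60,0,.5,180)"
```

```text
row [-28.45   9.62   0.03] [ -0.04  -0.   -26.78] at [ 0.5577 -0.2974  0.5003] yaw 153.22210305492092 t 2.95 q [ -10.4   14.    24.4    0.  -100.3  -16.4] F [ 1.0351 -0.6481  0.5976] gap 0.9977052657959389 0.0
```

Request:
carry_out([
  [[-5.7, 1.9, 0, 0, 0, -7], [-11.4, 3.8, 0, 0, 0, -14], [-17.1, 5.7, 0, 0, 0, -21], [-22.8, 7.6, 0, 0, 0, -28], [-28.5, 9.6, 0, 0, 0, -35]],
])

```text
time: 3.58
ee_pos: [0.6002, 0.0005, 0.4998]
tcp_rot: [[0.144, -0.99, 0.001], [-0.99, -0.144, 0.0], [-0.0, -0.001, -1.0]]
force: [1.2, -0.4, -0.2]
finger_gap: 1.003
grasp_force: 0.0
```

```bash
python3 -c "
from h import *
go(.53,.128,.25,215)"
```

```text
row [-13.63   5.12  24.98] [ -0.03  -0.   -26.71] at [0.6002 0.0005 0.4998] yaw -171.7113479269694 t 3.575 q [ 18.7  10.6  19.9   0.  -99.3 -10.4] F [ 1.2112 -0.4327 -0.2228] gap 1.0029069323893904 0.0
```

Request:
carry_out([
  [[-5, 2, 3, 0, 0, -6], [-9, 3.5, 7, 0, 0, -12], [-12, 4.5, 12, 0, 0, -18], [-13.6, 5.1, 17.5, 0, 0, -24], [-13.6, 5.1, 23, 0, 0, -26.7]],
])

```text
time: 4.2
ee_pos: [0.5301, 0.1271, 0.2685]
tcp_rot: [[0.574, -0.819, 0.001], [-0.819, -0.574, 0.001], [-0.0, -0.002, -1.0]]
force: [1.1, 0.1, 0.2]
finger_gap: 1.001
grasp_force: 0.0
```

```bash
python3 - <<'E'
from h import *
c=cam("wrist");save(c,"w1.png")
for q,z in (("slide_grip",.049),("slide_rim",.0085),("slide",.004)):
    for r in nets.mark_of("wrist",q)[:2]: print(q,round(r["score"],2),r["position"],ray(c,r["position"],z))
h=cv2.cvtColor(c["image"],cv2.COLOR_RGB2HSV)
m=cv2.inRange(h,(5,140,100),(22,255,255));n,l,s,ce=cv2.connectedComponentsWithStats(m)
for i in range(1,n):
    if s[i,4]>60:
        cn=cv2.findContours((l==i).astype(np.uint8),0,2)[0][0];b=cv2.boxPoints(cv2.minAreaRect(cn))
        print(s[i],ce[i],[ray(c,p,.049)[:2].round(4).tolist() for p in b])
go(.53,.128,.08,215)
E
```

```text
slide_grip 0.97 [276.3, 179.8] [0.532  0.1284 0.049 ]
slide_rim 0.78 [192.3, 166.1] [0.6097 0.1759 0.0085]
slide_rim 0.4 [173.8, 318.8] [0.5304 0.3546 0.0085]
slide 0.83 [243.1, 172.6] [0.5608 0.1515 0.004 ]
[191 145  10  51 289] [195.5294 169.7924] [[0.6181, 0.1477], [0.6129, 0.1435], [0.5846, 0.184], [0.59, 0.1884]]
[272 164  16  35 346] [279.8873 184.1676] [[0.5443, 0.118], [0.5325, 0.1096], [0.5128, 0.1374], [0.525, 0.146]]
[399 275  35  27 372] [416.4435 285.293 ] [[0.3589, 0.1467], [0.3584, 0.1162], [0.3257, 0.1205], [0.3255, 0.1517]]
[385 360  12  49 131] [390.7099 383.6336] [[0.2613, 0.2868], [0.2969, 0.2248], [0.2938, 0.2237], [0.2579, 0.2857]]
row [-0.27 -0.03 19.07] [ 0.02 -0.06 -0.3 ] at [0.5313 0.1259 0.2707] yaw -145.2953201356573 t 4.4 q [ 33.9   7.3 -12.9   0.1 -69.9   0.7] F [0.1005 0.631  0.2682] gap 1.0002688349575315 0.0
```

View pics/w1.png

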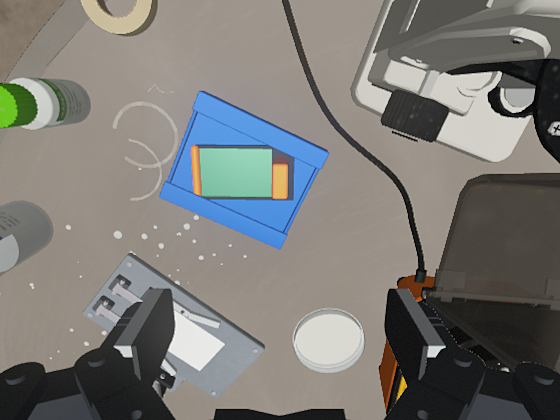

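The wrist picture shows the slide in the tray at (243,172), the grip block at (279,183), the rim at (195,170) and the clips at (115,290). The position agrees with the top view, so I'm descending and closing across the slide's x axis.

Request:
carry_out([
  [[0, 0, 6, 0, 0, 0], [0, 0, 12, 0, 0, 0], [0, 0, 18, 0, 0, 0], [0, 0, 22, 0, 0, 0], [0, 0, 23.8, 0, 0, 0]],
])

```text
time: 5.03
ee_pos: [0.5328, 0.1266, 0.0318]
tcp_rot: [[0.569, -0.822, 0.001], [-0.822, -0.569, 0.0], [0.001, -0.001, -1.0]]
force: [0.6, 0.1, 0.5]
finger_gap: 1.004
grasp_force: 0.0
```

Request:
carry_out([
  [[0, 0, 0, 0, 0, 0], [0, 0, 0, 0, 0, 0], [0, 0, 0, 0, 0, 0], [0, 0, 0, 0, 0, 0], [0, 0, 0, 0, 0, 0]],
], grip=1)

```text
time: 5.65
ee_pos: [0.5317, 0.1265, 0.0329]
tcp_rot: [[0.57, -0.821, 0.002], [-0.821, -0.57, 0.001], [0.0, -0.002, -1.0]]
force: [-0.8, 0.5, 6.5]
finger_gap: 0.175
grasp_force: 59.7
```

```bash
python3 -c "
from h import *
go(.5215,.1437,.0335,189)"
```

```text
row [-1.99 -0.14 -0.06] [-0.14  0.01 25.78] at [0.5317 0.1265 0.0329] yaw -145.22185116955174 t 5.65 q [ 33.9  21.4 -29.7   0.  -38.8   0.8] F [-0.7996  0.4502  6.5468] gap 0.17478203915557355 59.7364604473114
```

Request:
carry_out([
  [[-0.5, 0.08, -0.1, 0, 0, 6.5], [-1, 0.1, -0.1, 0, 0, 13], [-1.5, 0.02, -0.1, 0, 0, 19.5], [-2, -0.1, -0.1, 0, 0, 26], [-2, -0.1, -0.1, 0, 0, 26]],
])

```text
time: 6.28
ee_pos: [0.5203, 0.1433, 0.0329]
tcp_rot: [[0.153, -0.988, 0.0], [-0.988, -0.153, 0.0], [-0.0, -0.001, -1.0]]
force: [-0.3, -0.2, 0.8]
finger_gap: 0.177
grasp_force: 58.9
```

```bash
python3 - <<'E'
from h import *
c=cam("wrist");d=cam("top")
im=np.hstack([cv2.resize(c["image"],(448,336)),cv2.resize(d["image"][150:250,290:400],(352,336))])
cv2.imwrite("pics/turned.png",im[:,:,::-1])
go(.5215,.1437,.12,189)
E
```

```text
row [-0.04 -0.13 -8.71] [-0.03  0.01 -0.08] at [0.5203 0.1431 0.0329] yaw -171.08328636218062 t 6.375 q [ 36.2  21.  -30.5   0.  -38.5 -27.3] F [-0.5068  1.0983  1.1207] gap 0.1713088450395667 59.01033282279968
```

View pics/turned.png

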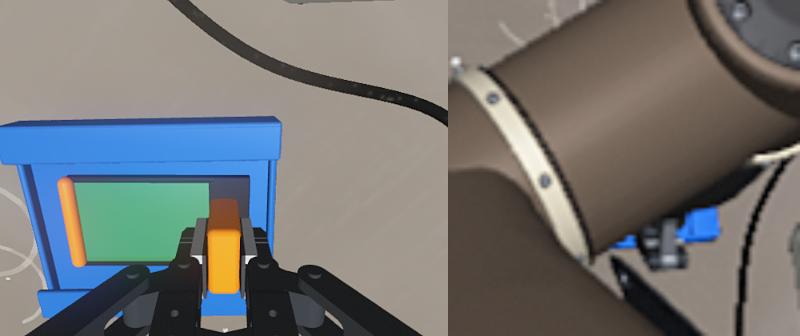

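The picture shows the slide square between the lips, with the rim at (72,222), the block at (224,245) and the lips' inner edges at rows 163 and 290. I'm lifting it straight up.

Request:
carry_out([
  [[0, -0.05, -0.8, 0, 0, 0], [0, -0.1, -2.5, 0, 0, 0], [0, -0.1, -5, 0, 0, 0], [0, -0.1, -8, 0, 0, 0], [0, -0.1, -11, 0, 0, 0]],
])

```text
time: 7.0
ee_pos: [0.521, 0.1428, 0.1438]
tcp_rot: [[0.153, -0.988, -0.0], [-0.988, -0.153, -0.0], [0.0, 0.0, -1.0]]
force: [0.7, 0.1, -1.3]
finger_gap: 0.172
grasp_force: 58.5
```

```bash
python3 - <<'E'
from h import *
go(.4122,.3725,.145,175.2)
E
```

```text
row [-24.36   7.24  -0.12] [ 0.01 -0.01 13.6 ] at [0.521  0.1428 0.1438] yaw -171.19897852565904 t 7.0 q [ 36.1  12.8 -23.8  -0.  -53.4 -27.3] F [ 0.713   0.0735 -1.3477] gap 0.17217855689803546 58.54911804199219
```

Request:
carry_out([
  [[-4, 1.2, 0, 0, 0, 3], [-9.5, 2.8, 0, 0, 0, 6], [-15, 4.4, 0, 0, 0, 9], [-20.5, 6.1, 0, 0, 0, 12], [-24.4, 7.2, 0, 0, 0, 13.6]],
])

```text
time: 7.62
ee_pos: [0.4117, 0.3752, 0.1431]
tcp_rot: [[-0.084, -0.997, 0.0], [-0.996, 0.084, 0.0], [-0.0, -0.0, -1.0]]
force: [1.1, 0.3, -1.1]
finger_gap: 0.175
grasp_force: 58.7
```

```bash
python3 - <<'E'
from h import *
c=cam("wrist");d=cam("top")
im=np.hstack([cv2.resize(c["image"],(448,336)),cv2.resize(d["image"][140:260,205:330],(350,336))])
cv2.imwrite("pics/over.png",im[:,:,::-1])
save(c,"w2.png");save(d,"t2.png")
for q,z in (("slide_grip",.161),("slide_rim",.12),("stage_home",.016),("clip_heels",.016),("stage",0),("lever_knob",.073)):
    for r in nets.mark_of("wrist",q)[:2]: print(q,round(r["score"],2),r["position"],ray(c,r["position"],z))
go(.4122,.3725,.06,175.2)
E
```

```text
slide_grip 0.97 [480.6, 348.8] [0.3356 0.3911 0.161 ]
slide_grip 0.76 [277.4, 331.1] [0.412  0.3767 0.161 ]
slide_rim 0.8 [81.2, 277.1] [0.5056 0.3682 0.12  ]
slide_rim 0.68 [528.2, 224.5] [0.2963 0.3589 0.12  ]
stage_home 0.79 [135.1, 205.2] [0.5173 0.3633 0.016 ]
clip_heels 0.82 [82.0, 208.8] [0.5571 0.3627 0.016 ]
stage 0.55 [128.4, 201.4] [0.5287 0.3641 0.    ]
lever_knob 0.61 [181.0, 332.2] [0.4809 0.436  0.073 ]
row [-0.01  0.11  8.26] [ 0.01 -0.01 -0.1 ] at [0.4133 0.3723 0.1426] yaw 175.09891813297105 t 8.025 q [ 62.2  14.3 -22.   -0.  -53.8 -67.1] F [-0.3314 -0.3695 -0.9915] gap 0.1741740154183422 58.748318552970886
```

View pics/over.png

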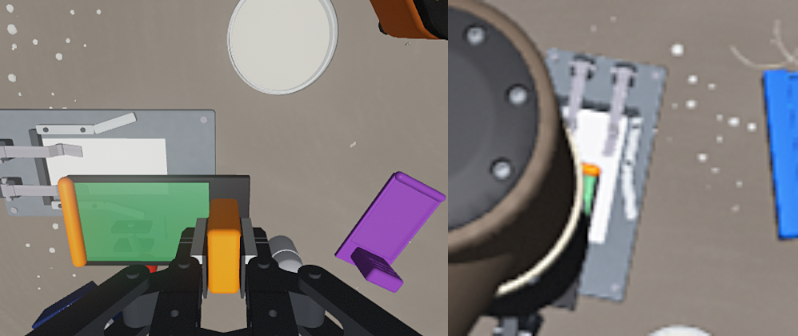

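The slide is held level over the stage, with the rim at (72,222) in the picture, and the clips at (70,150) lie ahead of it. The stage estimate agrees with the earlier one to about 1 mm, so I'm lowering.

Request:
carry_out([
  [[0, 0, 3, 0, 0, 0], [0, 0, 6, 0, 0, 0], [0, 0, 8, 0, 0, 0], [0, 0, 9.2, 0, 0, 0], [0, 0, 9.7, 0, 0, 0]],
])

```text
time: 8.65
ee_pos: [0.4132, 0.3729, 0.0452]
tcp_rot: [[-0.085, -0.996, -0.0], [-0.996, 0.085, -0.0], [0.001, 0.0, -1.0]]
force: [0.7, -0.1, -0.4]
finger_gap: 0.179
grasp_force: 58.7
```

Request:
carry_out([
  [[0, 0, 0.05, 0, 0, 0], [0, 0, 0.1, 0, 0, 0], [0, 0, 0.15, 0, 0, 0]],
])

```text
time: 9.02
ee_pos: [0.4131, 0.3738, 0.0449]
tcp_rot: [[-0.084, -0.996, 0.001], [-0.996, 0.084, 0.001], [-0.001, -0.001, -1.0]]
force: [-3.0, -1.0, 7.0]
finger_gap: 0.174
grasp_force: 60.0
```

```bash
python3 - <<'E'
from h import *
c=cam("wrist");cv2.imwrite("pics/down.png",cv2.resize(c["image"],(784,588))[:,:,::-1])
for q,z in (("slide_grip",.061),("slide_rim",.021),("slide",.016),("stage_home",.016),("clip_heels",.016)):
    for r in nets.mark_of("wrist",q)[:2]: print(q,round(r["score"],2),r["position"],ray(c,r["position"],z))
go(.4122,.3725,.0445,175.2)
E
```

```text
slide_rim 0.69 [81.3, 274.8] [0.5072 0.366  0.021 ]
slide 0.56 [200.9, 274.5] [0.4514 0.3732 0.016 ]
stage_home 0.75 [59.4, 269.6] [0.5204 0.3647 0.016 ]
row [0.13 0.08 0.04] [-0.04  0.05 -0.02] at [0.4131 0.3738 0.0449] yaw 175.1765869395129 t 9.325 q [ 62.3  21.2 -27.7   0.  -41.  -67.1] F [-1.7144 -1.6385  5.84  ] gap 0.1741531748073097 59.63206171989441
```

View pics/down.png

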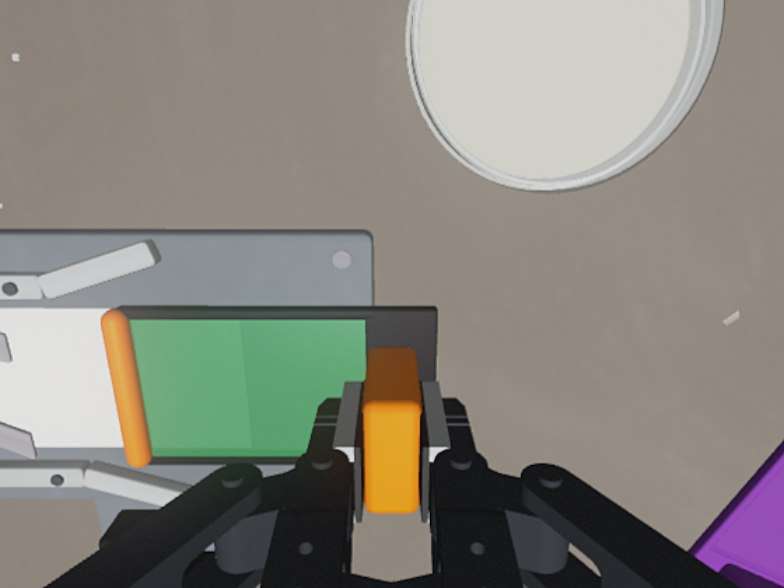

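The slide lies flat and aligned: rim from (118,310) to (138,467), funnel rails at rows 299 and 461. It sits about 2 mm too far toward stage +y, so I'll correct that while pushing in.

Request:
carry_out([
  [[0.1, 0, -0.05, 0, 0, 0], [0.18, -0.5, -0.05, 0, 0, 0], [0.18, -1.2, -0.05, 0, 0, 0], [0.18, -2, -0.05, 0, 0, 0], [0.18, -3, -0.05, 0, 0, 0]],
])

```text
time: 9.95
ee_pos: [0.4434, 0.3693, 0.0449]
tcp_rot: [[-0.084, -0.996, 0.0], [-0.996, 0.084, 0.001], [-0.001, -0.0, -1.0]]
force: [-2.9, 1.3, 5.9]
finger_gap: 0.171
grasp_force: 59.8
```

Request:
carry_out([
  [[0, -0.7, 0, 0, 0, 0], [0, -1.3, 0, 0, 0, 0], [0, -1.9, 0, 0, 0, 0], [0, -2.4, 0, 0, 0, 0], [0, -2.9, 0, 0, 0, 0]],
])

```text
time: 10.58
ee_pos: [0.4721, 0.3667, 0.0449]
tcp_rot: [[-0.084, -0.996, 0.0], [-0.996, 0.084, 0.0], [-0.0, -0.0, -1.0]]
force: [2.1, 0.2, 2.1]
finger_gap: 0.177
grasp_force: 59.4
```

```bash
python3 - <<'E'
from h import *
go(.478,.3665,.0445,175.2)
E
```

```text
row [-0.03 -0.59  0.04] [-0.02  0.02 -0.04] at [0.4721 0.3667 0.0449] yaw 175.16292345893396 t 10.575 q [ 56.6  24.3 -22.3   0.  -43.4 -61.4] F [2.0942 0.1568 2.1117] gap 0.17661195229759327 59.387328028678894
```

Request:
carry_out([
  [[0, -0.2, 0, 0, 0, 0], [0, -0.4, 0, 0, 0, 0], [0, -0.5, 0, 0, 0, 0], [0, -0.55, 0, 0, 0, 0], [0, -0.6, 0, 0, 0, 0]],
])

```text
time: 11.2
ee_pos: [0.4775, 0.3661, 0.0449]
tcp_rot: [[-0.085, -0.996, -0.0], [-0.996, 0.085, 0.0], [-0.0, 0.0, -1.0]]
force: [-5.7, 1.5, 7.9]
finger_gap: 0.177
grasp_force: 60.2
```

Request:
carry_out([
  [[0, -0.05, 0, 0, 0, 0], [0, -0.1, 0, 0, 0, 0], [0, -0.1, 0, 0, 0, 0]],
])

```text
time: 11.58
ee_pos: [0.4786, 0.3661, 0.0449]
tcp_rot: [[-0.085, -0.996, -0.0], [-0.996, 0.085, 0.0], [-0.0, 0.0, -1.0]]
force: [-5.6, 0.6, 8.2]
finger_gap: 0.175
grasp_force: 60.1
```

```bash
python3 - <<'E'
from h import *
c=cam("wrist");d=cam("scene")
im=np.hstack([cv2.resize(c["image"][180:380,0:300],(450,300)),cv2.resize(d["image"][210:290,230:323],(349,300),interpolation=cv2.INTER_CUBIC)])
cv2.imwrite("pics/home.png",im[:,:,::-1])
go(.478,.3665,.0445,175.2)
E
```

```text
row [-0.03  0.06  0.04] [ 0.01  0.01 -0.05] at [0.4786 0.3661 0.0449] yaw 175.15293669595405 t 11.675 q [ 56.   24.7 -21.6  -0.  -43.7 -60.8] F [-5.3796  0.4448  7.5529] gap 0.1742888961735035 60.11669039726257
```

View pics/home.png

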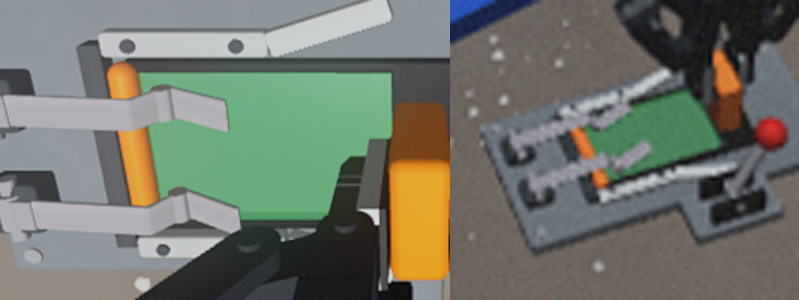

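The clips have snapped down behind the rim at (160,105) and (180,205), and the rim is at the dark stop bar (105,75). A small firm push will check that it is fully home.

Request:
carry_out([
  [[0, -0.1, -0.03, 0, 0, 0], [0, -0.2, -0.03, 0, 0, 0], [0, -0.2, -0.03, 0, 0, 0]],
])

```text
time: 12.05
ee_pos: [0.4792, 0.3659, 0.045]
tcp_rot: [[-0.085, -0.996, -0.002], [-0.996, 0.085, -0.0], [0.0, 0.002, -1.0]]
force: [-12.5, 2.9, 10.0]
finger_gap: 0.174
grasp_force: 60.4
```

Request:
carry_out([
  [[0, 0.1, -0.05, 0, 0, 0], [0, 0.15, -0.08, 0, 0, 0], [0, 0.15, -0.08, 0, 0, 0]],
])

```text
time: 12.42
ee_pos: [0.4791, 0.3659, 0.0452]
tcp_rot: [[-0.085, -0.996, -0.0], [-0.996, 0.085, -0.0], [0.0, 0.0, -1.0]]
force: [-1.1, 2.1, -2.2]
finger_gap: 0.174
grasp_force: 58.7
```

Request:
carry_out([
  [[0, 0, 0, 0, 0, 0], [0, 0, 0, 0, 0, 0], [0, 0, 0, 0, 0, 0], [0, 0, 0, 0, 0, 0]],
], grip=0.5)

```text
time: 12.92
ee_pos: [0.4791, 0.3659, 0.0457]
tcp_rot: [[-0.085, -0.996, 0.0], [-0.996, 0.085, 0.0], [-0.0, -0.0, -1.0]]
force: [0.2, -1.1, 0.2]
finger_gap: 0.499
grasp_force: 0.0
```

The slide is released. I'm lifting clear, and the lever is next.

Request:
carry_out([
  [[0, 0, -1.5, 0, 0, 0], [0, 0, -4, 0, 0, 0], [0, 0, -7, 0, 0, 0], [0, 0, -10, 0, 0, 0], [0, 0, -11, 0, 0, 0]],
])

```text
time: 13.55
ee_pos: [0.4798, 0.3668, 0.1589]
tcp_rot: [[-0.084, -0.996, 0.003], [-0.996, 0.084, 0.003], [-0.004, -0.003, -1.0]]
force: [0.6, -0.3, -1.2]
finger_gap: 0.498
grasp_force: 0.0
```

```bash
python3 - <<'E'
from h import *
c=cam("wrist");d=cam("scene")
im=np.hstack([cv2.resize(c["image"],(448,336)),cv2.resize(d["image"][210:290,230:323],(352,336),interpolation=cv2.INTER_CUBIC)])
cv2.imwrite("pics/lev.png",im[:,:,::-1])
for q,z in (("lever_knob",.073),("slide",.016),("slide_rim",.021)):
    for r in nets.mark_of("wrist",q)[:2]: print(q,round(r["score"],2),r["position"],ray(c,r["position"],z))
go(.4454,.4376,.15,175.2)
E
```

```text
lever_knob 0.62 [287.2, 320.3] [0.4797 0.4357 0.073 ]
slide 0.94 [231.1, 205.8] [0.5175 0.3665 0.016 ]
slide 0.85 [549.3, 272.4] [0.2602 0.4465 0.016 ]
slide_rim 0.85 [156.0, 204.2] [0.5742 0.3589 0.021 ]
row [-6.91  3.91  0.46] [ 0.06 -0.07 -0.06] at [0.4785 0.3655 0.1547] yaw 175.143651432934 t 13.8 q [ 55.9  17.6 -15.3  -0.  -57.1 -60.8] F [-0.1824 -0.2965 -0.905 ] gap 0.49876097811146664 0.0
```

View pics/lev.png

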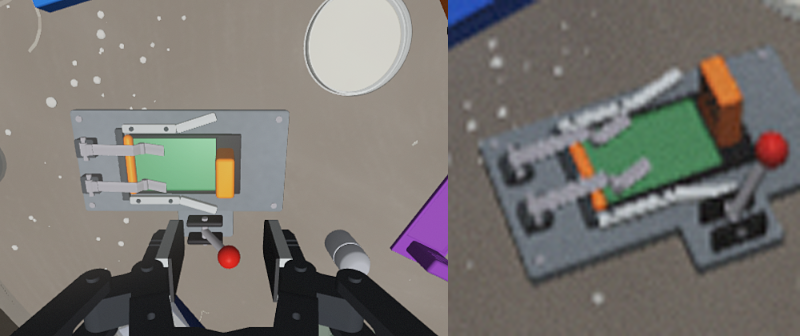

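The slide is home under both clips, with the rim at (130,165). The lever still leans off, its knob at (228,257) in the picture. I'm closing the fingers, going behind the knob and pushing it toward the clip end.

Request:
carry_out([
  [[-3, 2, 0, 0, 0, 0], [-6.5, 3.9, 0, 0, 0, 0], [-7, 3.9, 2, 0, 0, 0], [-7, 3.9, 6, 0, 0, 0], [-7, 3.9, 8.7, 0, 0, 0]],
], grip=1)

```text
time: 14.42
ee_pos: [0.445, 0.4379, 0.0656]
tcp_rot: [[-0.084, -0.996, -0.002], [-0.996, 0.084, -0.003], [0.003, 0.002, -1.0]]
force: [0.6, 0.7, -0.1]
finger_gap: 0.002
grasp_force: 0.0
```

Request:
carry_out([
  [[0, -0.8, 0, 0, 0, 0], [0, -2, 0, 0, 0, 0], [0, -3.2, 0, 0, 0, 0], [0, -4.3, 0, 0, 0, 0], [0, -5.3, 0, 0, 0, 0]],
])

```text
time: 15.05
ee_pos: [0.5, 0.4346, 0.0692]
tcp_rot: [[-0.085, -0.996, 0.001], [-0.996, 0.085, 0.001], [-0.001, -0.0, -1.0]]
force: [-0.4, 0.7, -0.9]
finger_gap: -0.001
grasp_force: 0.8
```

```bash
python3 - <<'E'
from h import *
c=cam("wrist")
for q,z in (("lever_knob",.073),("slide",.016)):
    for r in nets.mark_of("wrist",q)[:2]:
        p=ray(c,r["position"],z);d=p[:2]-[.5275,.3634];print(q,round(r["score"],2),p,"stage",d@[.9965,-.0837],d@[.0837,.9965])
p=np.array(monitor.state()["ee_pos"])[:2]-[.5275,.3634];print("tcp stage",p@[.9965,-.0837],p@[.0837,.9965])
go(.49,.43,.068,175.2)
E
```

```text
lever_knob 0.93 [0.5239 0.4337 0.073 ] stage -0.009507767499395576 0.06972568599768637
lever_knob 0.63 [0.5107 0.3607 0.073 ] stage -0.0164785604070008 -0.004121573271895891
slide 0.6 [0.5193 0.3658 0.016 ] stage -0.008384481751806802 0.0017364703284477277
slide 0.29 [0.5382 0.469  0.016 ] stage 0.0017891487153768068 0.10612868002428251
tcp stage -0.03374091193865667 0.06824548055334241
row [0.5  0.92 0.06] [-0.01  0.   -0.1 ] at [0.4996 0.4342 0.0686] yaw 175.1015607833489 t 15.2 q [ 57.8  27.6 -12.5   0.  -50.  -62.8] F [ 0.2018 -0.6757 -0.2419] gap 0.00034228931111787855 0.0
```

Request:
carry_out([
  [[0, -0.2, 0, 0, 0, 0], [0, -0.4, 0, 0, 0, 0], [0, -0.5, 0, 0, 0, 0], [0, -0.6, 0, 0, 0, 0]],
])

```text
time: 15.7
ee_pos: [0.5046, 0.434, 0.0685]
tcp_rot: [[-0.084, -0.996, -0.0], [-0.996, 0.084, -0.0], [0.0, 0.0, -1.0]]
force: [-1.1, 0.1, -1.0]
finger_gap: -0.002
grasp_force: 0.8
```

Request:
carry_out([
  [[0, -0.15, 0, 0, 0, 0], [0, -0.3, 0, 0, 0, 0], [0, -0.4, 0, 0, 0, 0]],
])

```text
time: 16.08
ee_pos: [0.5066, 0.4337, 0.0683]
tcp_rot: [[-0.085, -0.996, -0.003], [-0.996, 0.085, -0.001], [0.001, 0.003, -1.0]]
force: [-14.1, 2.4, 3.9]
finger_gap: -0.003
grasp_force: 7.5
```

The 14 N reaction shows the lever is at its end stop. I'm backing off, lifting clear and checking.

Request:
carry_out([
  [[0, 0.8, 0, 0, 0, 0], [0, 2.5, 0, 0, 0, 0], [0, 4, -2, 0, 0, 0], [0, 4, -6, 0, 0, 0], [0, 4, -11, 0, 0, 0]],
])

```text
time: 16.7
ee_pos: [0.4679, 0.4369, 0.1808]
tcp_rot: [[-0.084, -0.997, 0.0], [-0.997, 0.084, -0.001], [0.001, -0.0, -1.0]]
force: [0.9, 0.7, 0.1]
finger_gap: -0.002
grasp_force: 0.0
```

```bash
python3 - <<'E'
from h import *
c=cam("wrist");d=cam("scene")
im=np.hstack([cv2.resize(c["image"],(448,336)),cv2.resize(d["image"][210:290,230:323],(352,336),interpolation=cv2.INTER_CUBIC)])
cv2.imwrite("pics/end.png",im[:,:,::-1])
for q,z in (("lever_knob",.072),("slide",.016),("slide_rim",.021)):
    for r in nets.mark_of("wrist",q)[:1]:
        p=ray(c,r["position"],z);e=p[:2]-[.5275,.3634];print(q,round(r["score"],2),"stage",e@[.9965,-.0837],e@[.0837,.9965])
E
```

```text
lever_knob 0.91 stage -0.0029042008382161393 0.06632503393122463
slide 0.91 stage -0.27740554734439793 0.06680014032460978
slide_rim 0.64 stage 0.04216074472672894 0.0004895543741339498
```

View pics/end.png

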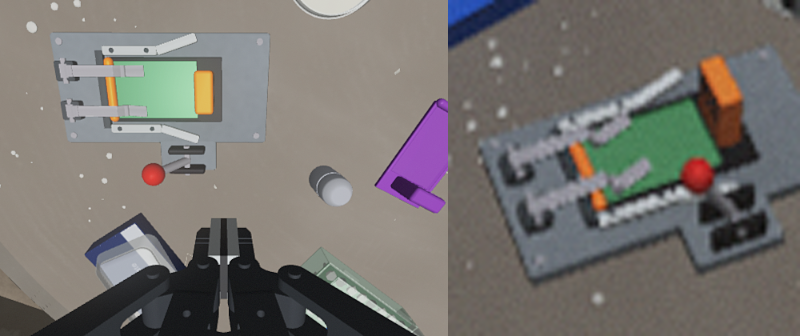

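The picture shows the slide home, with the rim at (110,90) and both clips on the glass. The knob has swung over to (152,175) and the gripper is clear, so I'm handing in.

```bash
python3 -c "
from h import *
print(env.finish_job())"
```

```text
the job is handed in; nothing more can be done
None
```

I handed the job in at about 17 s. The slide is home against the stop with both clips snapped down behind its rim, the lamp lever is fully over and the robot is clear of everything; the hand-in call gave no verdict.

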